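# Pack the weathered wagons into the stock tray

### The arm

A 6-joint arm with a two-finger parallel gripper is mounted at the origin on the work surface. World frame = base frame: x ahead of the robot, y to its left, z up, the work surface at z = 0. Lengths are in m, angles in rad, forces in N, time in s.
With the tool pointing down it reaches from about 0.25 to 0.8 m from the base axis. Payload 8.5 kg.
Tool frame: the origin (TCP) lies at the very end of the fingers, on their centre line; the grasp point (between the pads) lies 19 mm behind it; z points along the fingers, y is the line along which they close (so a half turn about z gives the same grasp; the last joint's range is limited). The gripper opens to 85 mm and grips with 20 to 120 N. Pads are 22 mm wide; open, the fingers measure 114 mm over their backs; the gripper's body (76 mm by 85 mm) begins 54 mm behind the grasp point. The pads swing forward as they close: fully open they stand 13 mm farther back than shut.
Start: joints at [-1.242, 0.238, -0.013, 1.319, 0, 1.571], TCP at [0.17, -0.497, 0.231] pointing down, gripper open.
Joint ranges: [-2.66, 2.66], [-1.03, 1.9], [-1.14, 1.46], [-1.82, 2.27], [-1.45, 1.34], [-3.14, 3.14]. Speed limits (rad/s): [2.22, 2.22, 2.79, 3.14, 3.14, 3.14].

### API

Orientations are given as a unit quaternion [x, y, z, w].
In Python, from rig import bot gives the robot as it stands.
- The arm moves only by the tool jog_arm, never from a script. Its argument "deltas" is a list of rows, each a list of 3 entries, a list of its own where there are three numbers: the closure, from 0 (fully open) to 1 (shut), then the shift along the world's x, y, z in mm, then the turn about the world's z in rad. A call has exactly 8 rows; each row shifts and turns the commanded pose from where the row before left it; what a row does not reach is not made up. A row lasts 1/8 s, in which the tool goes at most 62.5 mm and 10.7 degrees, less where a joint would pass 70% of its speed; a pose out of reach is approached as far as the arm can. A call is refused whole if a number of a shift passes 62.5 or a number of a turn 0.188, either way. A call with a gripper value outside its range is refused whole. The fingers move at their own pace and stop on an object; the grip force is fixed at half the most. Time passes only in rows, so rows that do not move let the fingers close, or fill a call up. It gives the time, the measured TCP pose, the force, the opening and the grip force at its end, in the units of the state.
- bot.state(): the state, without advancing time (a new reading comes with each control period).
- bot.snapshot(name): name is "side" or "top" or "wrist"; returns a dict with "frame" (420x560x3 uint8, red, green, blue), "mtx" (3x3 intrinsics, pixels), "cam_to_world" (4x4, takes a point from camera to world coordinates); the wrist camera has in their place "tool_from_camera" (4x4, takes a point from camera to tool coordinates, whose origin is the TCP and whose axes are the flange's). Camera axes: x right, y up, looking along -z (the intrinsics and any distortion apply to the point x, -y, -z); pixel columns grow to the right and rows downward; lengths in m; the calibration is good to about 2 mm. A picture is of the moment at which its call begins: read the wrist's pose just before it. There is no depth.
- bot.sign_off(): hands the job in; it is judged then, once.
Trained networks look in a picture, given as the dict that the camera call returned (one of the last four; its "shot" number tells which), for a name from the list of things; names that differ only in an ending like _2 or _b are one class to them, and where a whole thing is asked for, a point or a joint stands for the part that bears it (a point fixed in the world has none). Each returns a list of dicts, best first, with "score" (0 to 1); they miss things now and then, are a little off and sometimes report something else, mostly with a low value. They report only what shows in the picture. A call takes as long as a camera call.
- bot.search_frame(target, picture): "bbox" ([centre column, centre row, width, height] in pixels, round what is visible of it).
The state is a dict: "time": time; "qpos": joint angles; "qd": joint speeds; "joint_torque": joint torques, N m; "position": TCP position; "ee_rot": TCP orientation; "contact_force": force on the tool from outside, world axes, zero at the start; "ft_torque": the same for the moment, N m; "gripper_width": opening from 0.0 (shut) to 1.0 (fully open); "grip_force": force on a finger pad.
Only numpy, scipy, OpenCV 4.12 (cv2) and the standard library are available. Lean on these libraries where they do the work, as an engineer would, in place of code of your own. Each camera call takes 0.05 s, during which the arm holds its last target. There are 200 camera calls.

### The job

The weathering is done: pack the four model wagons from the green cutting mat into the foam-lined stock tray, each standing on its wheels, fully down, in the cut-out made for its length. Lift and set them down without dropping them or tipping them over, and leave the two paint bottles that stand among them upright where they are.

Things in the scene. Friction and masses are not known exactly. Their poses are not given: they have to be found in the camera images.
- tank: Rigid model tank wagon, 4 wheels, 84 mm long over buffers, 48 high: stone-grey barrel lying lengthwise (33 mm diameter, axis 30 mm up) with black middle band; about 90 g. Origin: its middle, at the wheel treads; x along, z up. Wheels do not turn. Starts upright on the 3 mm thick green mat, the wagons side by side, roughly parallel, about 90 mm apart. Balanced at the middle.
- openwagon: Rigid model open wagon, 4 wheels, 111 mm long over buffers, 34 wide, 40 high: rust-brown box open at the top, empty, upright ribbed sides from 14 mm up; about 90 g. Origin: its middle, at the wheel treads; x along, z up. Wheels do not turn. Starts upright on the 3 mm thick green mat, the wagons side by side, roughly parallel, about 90 mm apart. Balanced at the middle.
- van: Rigid model covered van, 4 wheels, 138 mm long over buffers, 34 wide, 47 high: grey upright sides (14 to 40 mm up), silver ribbed roof; about 120 g. Origin: its middle, at the wheel treads; x along, z up. Wheels do not turn. Starts upright on the 3 mm thick green mat, the wagons side by side, roughly parallel, about 90 mm apart. Balanced at the middle.
- flat: Rigid model bogie flat wagon, 8 wheels, 165 mm long over buffers, carrying a fixed grey ribbed container 138 long, 28 wide, 14 to 44 mm up; about 140 g. Origin: its middle, at the wheel treads; x along, z up. Wheels do not turn. Starts upright on the 3 mm thick green mat, the wagons side by side, roughly parallel, about 90 mm apart. Balanced at the middle.
- foam_tank: Fixed firm dark foam insert 200 x 70 x 26 mm, cut-out 98 x 48 mm, 20 deep, centred, pale floor: fits the 84 mm wagon, 7 mm spare all round. Origin: centre of underside, 4 mm above the table (cut-out floor 10, foam top 30 mm above it); x along the cut-out. One of four in a row, 72 mm apart, order varies, in a plywood tray level with the foam, left or right; mat on the other side.
- foam_open: Fixed firm dark foam insert 200 x 70 x 26 mm, cut-out 125 x 48 mm, 20 deep, centred, pale floor: fits the 111 mm wagon, 7 mm spare all round. Origin: centre of underside, 4 mm above the table (cut-out floor 10, foam top 30 mm above it); x along the cut-out. One of four in a row, 72 mm apart, order varies, in a plywood tray level with the foam, left or right; mat on the other side.
- foam_van: Fixed firm dark foam insert 200 x 70 x 26 mm, cut-out 152 x 48 mm, 20 deep, centred, pale floor: fits the 138 mm wagon, 7 mm spare all round. Origin: centre of underside, 4 mm above the table (cut-out floor 10, foam top 30 mm above it); x along the cut-out. One of four in a row, 72 mm apart, order varies, in a plywood tray level with the foam, left or right; mat on the other side.
- foam_flat: Fixed firm dark foam insert 200 x 70 x 26 mm, cut-out 179 x 48 mm, 20 deep, centred, pale floor: fits the 165 mm wagon, 7 mm spare all round. Origin: centre of underside, 4 mm above the table (cut-out floor 10, foam top 30 mm above it); x along the cut-out. One of four in a row, 72 mm apart, order varies, in a plywood tray level with the foam, left or right; mat on the other side.
- bottle_a: brown dropper bottle with a black cap, 25 mm diameter, 72 mm high, about 35 g, loose, upright on the mat between two rows of wagons near their ends; not to be moved. Origin: centre of the underside.
- bottle_b: grey dropper bottle with a white cap, 25 mm diameter, 72 mm high, about 35 g, loose, upright on the mat between two rows of wagons near their ends; not to be moved. Origin: centre of the underside.

How it is judged:
At the end, for the whole second after the job is handed in: Each wagon stands on the floor of its own cut-out: middle within 12 mm of the insert's middle, origin 3 to 10 mm above the insert's underside, upright within 0.12 rad, lengthwise with the cut-out within 0.3 rad (either way round), all at rest (horizontal distance between tank and foam_tank below 0.012 m and z of tank in the frame of foam_tank between 0.003 and 0.01 m and angle between each of tank, openwagon, van, flat's own z axis and vertical below 0.12 rad and angle between the x axis of tank and the x axis of foam_tank, either way round below 0.3 rad and linear speed of each of tank, openwagon, van, flat below 0.02 m/s and angular speed of each of tank, openwagon, van, flat below 0.2 rad/s and horizontal distance between openwagon and foam_open below 0.012 m and z of openwagon in the frame of foam_open between 0.003 and 0.01 m and angle between the x axis of openwagon and the x axis of foam_open, either way round below 0.3 rad and horizontal distance between van and foam_van below 0.012 m and z of van in the frame of foam_van between 0.003 and 0.01 m and angle between the x axis of van and the x axis of foam_van, either way round below 0.3 rad and horizontal distance between flat and foam_flat below 0.012 m and z of flat in the frame of foam_flat between 0.003 and 0.01 m and angle between the x axis of flat and the x axis of foam_flat, either way round below 0.3 rad); the robot touches nothing.
It fails at once if a wagon is dropped or thrown (faster than 0.7 m/s, as after a fall of about 25 mm, with no finger on it) ((linear speed of tank above 0.7 m/s and contact force between the fingers and tank below 0.01 N) or (linear speed of openwagon above 0.7 m/s and contact force between the fingers and openwagon below 0.01 N) or (linear speed of van above 0.7 m/s and contact force between the fingers and van below 0.01 N) or (linear speed of flat above 0.7 m/s and contact force between the fingers and flat below 0.01 N)).
It fails at once if a wagon is tipped over (leans more than 60 degrees) (angle between any of tank, openwagon, van, flat's own z axis and vertical above 1.05 rad).
It fails at once if a paint bottle is knocked over (leans more than 0.4 rad) or shifted by more than 30 mm (angle between any of bottle_a, bottle_b's own z axis and vertical above 0.4 rad or distance of any of bottle_a, bottle_b from where it was at the start of the episode above 0.03 m).
It also fails if it takes over 93 s, if anything falls off the work surface, if the arm or the gripper's body presses on something with over 40 N, if the wrist force passes 120 N, or if a joint passes its speed limit or range.

## Working session

There is one attempt and no reset: what is moved stays moved. The work goes in short steps, Python scripts to look and compute and a tool call to move; the robot and the scene stay as the last step left them, time stands still between calls to the robot, and variables do not carry over. Pictures are saved under pics/ and viewed, at most 14 in all, crops included, and the job is handed in when it is done.

Besides the shell and the picture viewer there is one more tool, called after ">>>" by a JSON object that holds its "api" and its "payload". jog_arm: Moves the arm, as the interface text tells. Its arguments: {"type":"object","properties":{"deltas":{"type":"array","items":{"type":"array"}}},"required":["deltas"]}

```bash
mkdir -p pics; ls; python3 - <<'E'
from rig import bot
import cv2
s=bot.state();print(s['time'],s['position'],s['ee_rot'],s['gripper_width'])
for n in ['top','side']:
    p=bot.snapshot(n);cv2.imwrite(f'pics/{n}0.png',p['frame'][:,:,::-1])
    print(n,p['mtx'].tolist() if hasattr(p['mtx'],'tolist') else p['mtx'],p['cam_to_world'],[k for k in p])
    if n=='top':
        for t in ['tank','openwagon','van','flat','foam_tank','foam_open','foam_van','foam_flat','bottle_a']:
            print(t,[(r['bbox'],round(r['score'],2)) for r in bot.search_frame(t,p)][:3])
E
```

```text
pics
0.0 [ 0.16939942 -0.49650629  0.23068141] [ 9.86516969e-01  1.63657537e-01 -1.15501532e-04 -6.82776004e-04] 0.9962449233455648
top [[506.58428247807524, 0.0, 279.6280573305061], [0.0, 506.58428247807524, 209.27041081527358], [0.0, 0.0, 1.0]] [[-0.00438345  0.98034259 -0.19725413  0.26052534]
 [-0.9999517  -0.00256183  0.00948916  0.00159225]
 [ 0.0087973   0.19728619  0.98030646  1.26731325]
 [ 0.          0.          0.          1.        ]] ['frame', 'mtx', 'cam_to_world', 'shot']
tank [([170.2, 211.6, 17.0, 29.5], 0.62)]
openwagon [([205.3, 223.6, 18.3, 43.3], 0.56)]
van [([130.4, 214.8, 27.8, 49.8], 0.64)]
flat [([247.0, 216.2, 21.2, 62.3], 0.87), ([174.2, 210.4, 12.9, 31.8], 0.64)]
foam_tank [([322.4, 204.3, 32.4, 76.6], 0.88)]
foam_open [([378.4, 205.2, 36.2, 80.6], 0.75)]
foam_van [([351.2, 204.9, 33.4, 77.1], 0.64), ([171.3, 210.2, 17.5, 31.5], 0.6)]
foam_flat [([409.5, 203.2, 33.8, 78.8], 0.92)]
bottle_a []
side [[389.07069484152015, 0.0, 279.1404143726805], [0.0, 389.07069484152015, 212.55496452605252], [0.0, 0.0, 1.0]] [[-0.98793764  0.11372803 -0.10509594  0.4391531 ]
 [-0.15318002 -0.61826369  0.7708994   0.63471919]
 [ 0.02269586  0.77769914  0.62822683  0.55182969]
 [ 0.          0.          0.          1.        ]] ['frame', 'mtx', 'cam_to_world', 'shot']
```

```bash
python3 - <<'E'
import cv2
im=cv2.imread('pics/top0.png')[150:280,90:450]
cv2.imwrite('pics/top0c.png',cv2.resize(im[:, :180],None,fx=4.4,fy=4.4,interpolation=cv2.INTER_CUBIC))
cv2.imwrite('pics/top0d.png',cv2.resize(im[:, 180:],None,fx=4.4,fy=4.4,interpolation=cv2.INTER_CUBIC))
E
```

```text
(no output)
```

View pics/top0c.png

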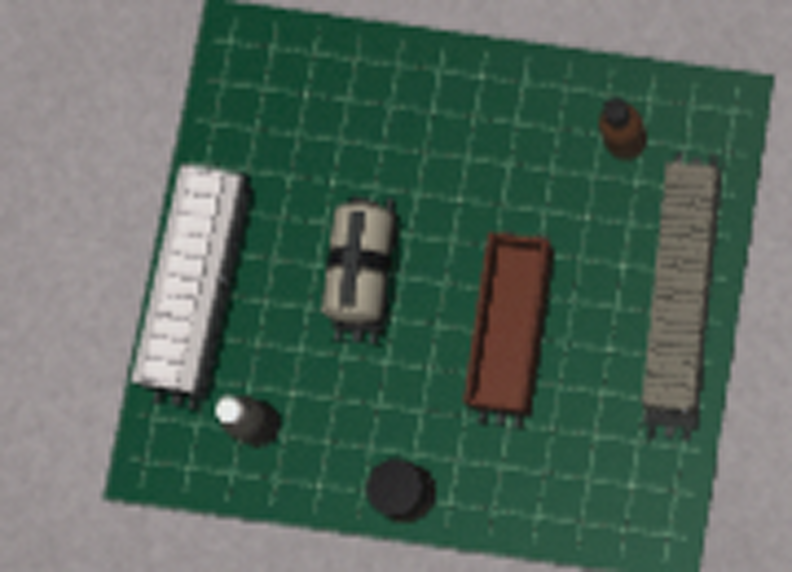

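View pics/top0d.png

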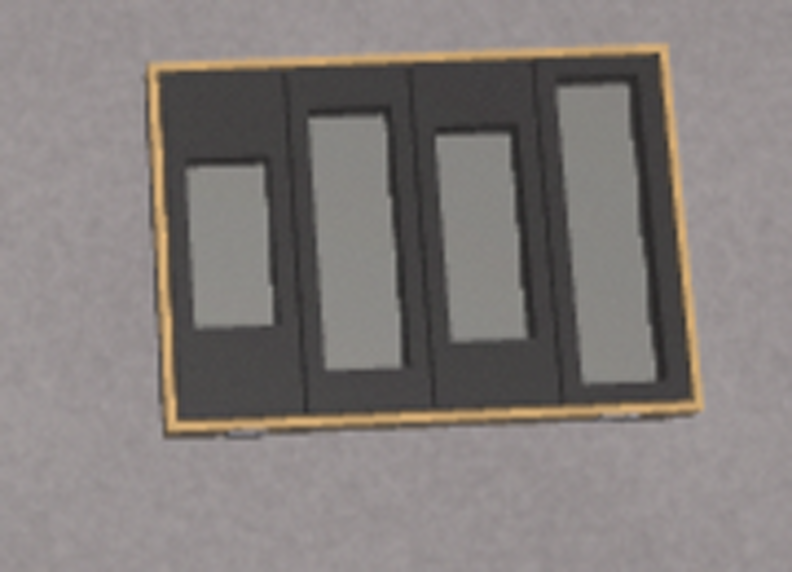

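View pics/side0.png

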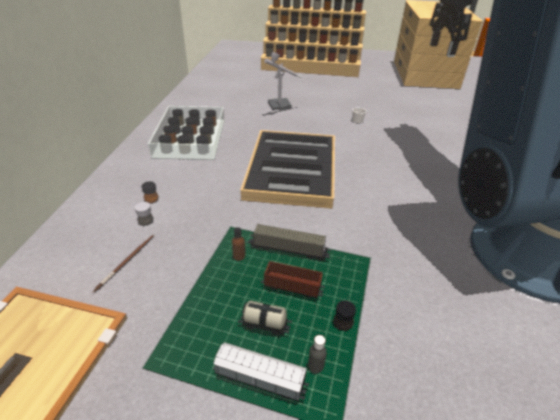

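The left picture shows the mat. From the left stand van (~190,280), tank (357,258), openwagon (508,325) and flat (682,288). Bottle_a is at (620,130), bottle_b at (240,415) and a loose jar at (400,490). In the right picture the tray's cut-outs run tank, van, open, flat. The side view confirms this layout.

```bash
cat > h.py <<'E'
import numpy as np
def ray(px,p,z,c2w=None):
    K=np.array(p['mtx']);M=np.array(p['cam_to_world'] if c2w is None else c2w)
    u,v=px;d=M[:3,:3]@np.array([(u-K[0,2])/K[0,0],-(v-K[1,2])/K[1,1],-1.])
    o=M[:3,3];return o+d*(z-o[2])/d[2]
E
python3 - <<'E'
from rig import bot
from h import *
p=bot.snapshot('top')
def P(u,v,z,x0=90): return ray(((u+.5)/4.4-.5+x0,(v+.5)/4.4-.5+150),p,z)[:2]
def quad(name,c,z,x0=90):
    q=np.array([P(*a,z,x0) for a in c]); # TL TR BR BL
    ax=(q[0]+q[1]-q[2]-q[3])/2; w=(q[0]+q[3]-q[1]-q[2])/2
    yaw=np.arctan2(ax[1],ax[0]);print(name,'c',q.mean(0).round(4),'len',np.linalg.norm(ax).round(4),'wid',np.linalg.norm(w).round(4),'yaw',yaw.round(3));return q.mean(0),yaw
quad('van',[(180,168),(243,175),(193,393),(135,383)],.045)
quad('open',[(490,235),(550,240),(527,412),(467,407)],.043)
quad('flat',[(668,163),(718,163),(697,412),(645,407)],.047)
a,b=P(357,212,.0495),P(347,303,.0495);print('tank',P(357,258,.0495),(a+b)/2,np.arctan2(*(a-b)[::-1]))
print('bottles',P(617,110,.075),P(229,410,.075))
c,y=quad('tray',[(160,73),(660,52),(692,402),(177,420)],.03,270)
for n,k in zip(['tank','van','open','flat'],[108,36,-36,-108]):print('foam',n,(c+k/1000*np.array([-np.sin(y),np.cos(y)])).round(4))
quad('floor tank',[(186,167),(265,164),(274,325),(195,328)],.010,270)
quad('floor flat',[(557,85),(630,82),(656,380),(583,384)],.010,270)
E
```

```text
van c [0.4982 0.3509] len 0.1244 wid 0.0342 yaw -0.161
open c [0.4731 0.1722] len 0.0976 wid 0.0335 yaw -0.107
flat c [0.4936 0.0756] len 0.1402 wid 0.0284 yaw -0.078
tank [0.50881509 0.25639429] [0.50921276 0.25917494] -0.06899791246112347
bottles [0.58673869 0.1107736 ] [0.42046129 0.3165287 ]
tray c [ 0.5255 -0.2257] len 0.2027 wid 0.2896 yaw 0.031
foam tank [ 0.5221 -0.1177]
foam van [ 0.5244 -0.1897]
foam open [ 0.5266 -0.2616]
foam flat [ 0.5288 -0.3336]
floor tank c [ 0.5233 -0.1178] len 0.0949 wid 0.0457 yaw 0.034
floor flat c [ 0.5314 -0.3359] len 0.1767 wid 0.0425 yaw 0.031
```

>>> {"api": "jog_arm", "payload": {"deltas": [[0.35,[27,48,0],-0.05],[0.35,[27,48,0],-0.05],[0.35,[27,48,0],-0.05],[0.35,[27,48,0],-0.05],[0.35,[27,48,0],-0.05],[0.35,[27,48,0],-0.05],[0.35,[27,48,0],-0.05],[0.35,[27,48,0],-0.057]]}}

```text
time: 1.6
position: [0.3862, -0.1112, 0.2316]
ee_rot: [0.999, -0.04, 0.001, 0.0]
contact_force: [0.5, -1.8, 0.6]
gripper_width: 0.652
grip_force: 0.0
```

>>> {"api": "jog_arm", "payload": {"deltas": [[0.35,[27,48,-10],0],[0.35,[27,48,-20],0],[0.35,[27,48,-20],0],[0.35,[27,45,-20],0],[0.35,[0,0,-20],0],[0.35,[0,0,0],0],[0.35,[0,0,0],0],[0.35,[0,0,0],0]]}}

```text
time: 2.6
position: [0.4924, 0.0155, 0.1423]
ee_rot: [1.0, 0.001, 0.0, -0.025]
contact_force: [0.0, 0.3, 0.4]
gripper_width: 0.649
grip_force: 0.0
```

```bash
python3 - <<'E'
from rig import bot
import cv2
s=bot.state();print({k:s[k] for k in ['time','qpos','position','ee_rot']})
p=bot.snapshot('wrist');cv2.imwrite('pics/w1.png',p['frame'][:,:,::-1]);print(p['tool_from_camera'],p['mtx'])
s=bot.state();print(s['qpos'],s['position'])
E
```

```text
{'time': 2.6, 'qpos': array([ 7.33330521e-04,  2.30553090e-01, -2.60486807e-01,  1.07878970e+00,
        4.92244305e-02,  3.14058433e+00]), 'position': array([0.49239674, 0.01545705, 0.14234688]), 'ee_rot': array([ 9.99696629e-01,  8.82460013e-04,  4.86602940e-04, -2.46096609e-02])}
[[ 1.21063493e-03  9.45846749e-01  3.24611247e-01  8.36895171e-02]
 [ 9.99998957e-01 -8.89323814e-04 -1.13819110e-03  1.30671104e-04]
 [-7.87869839e-04  3.24612287e-01 -9.45846839e-01 -1.42675211e-01]
 [ 0.00000000e+00  0.00000000e+00  0.00000000e+00  1.00000000e+00]] [[310.13084854   0.         280.44386287]
 [  0.         310.13084854 209.72372927]
 [  0.           0.           1.        ]]
[ 7.60747873e-04  2.30547600e-01 -2.60659567e-01  1.07864456e+00
  4.92501431e-02  3.14058247e+00] [0.49235583 0.0154784  0.14228757]
```

View pics/w1.png

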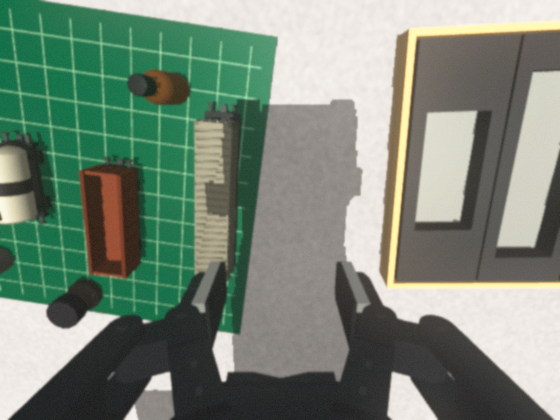

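The wrist view shows joint 6 at its limit (3.14), with the flat at (215,195). I'll turn half a turn the other way, which gives the same grasp.

>>> {"api": "jog_arm", "payload": {"deltas": [[0.35,[0,0,0],0.185],[0.35,[0,0,0],0.185],[0.35,[0,0,0],0.185],[0.35,[0,0,0],0.185],[0.35,[0,15,0],0.185],[0.35,[0,15,0],0.185],[0.35,[0,15,0],0.185],[0.35,[0,15,0],0.185]]}}

```text
time: 3.65
position: [0.4922, 0.076, 0.142]
ee_rot: [0.736, 0.677, -0.016, -0.018]
contact_force: [0.5, 0.2, 0.6]
gripper_width: 0.65
grip_force: 0.0
```

>>> {"api": "jog_arm", "payload": {"deltas": [[0.35,[0,0,0],0.185],[0.35,[0,0,0],0.185],[0.35,[0,0,0],0.185],[0.35,[0,0,0],0.185],[0.35,[0,0,0],0.185],[0.35,[0,0,0],0.185],[0.35,[0,0,0],0.185],[0.35,[0,0,0],0.185]]}}

```text
time: 4.65
position: [0.4922, 0.0756, 0.142]
ee_rot: [0.087, 0.996, -0.024, -0.001]
contact_force: [0.3, -0.0, -0.7]
gripper_width: 0.65
grip_force: 0.0
```

```bash
cat > st.py <<'E'
from rig import bot
import numpy as np
from scipy.spatial.transform import Rotation as R
s=bot.state();m=R.from_quat(s['ee_rot']).as_matrix()
print(s['time'],s['position'].round(4),'yaw',np.arctan2(m[1,0],m[0,0]).round(4),'tilt',m[:2,2].round(3),s['gripper_width'].round(3),s['contact_force'].round(1),'q',s['qpos'].round(2))
E
python3 st.py
```

```text
Traceback (most recent call last):
  File "st.py", line 5, in <module>
    print(s['time'],s['position'].round(4),'yaw',np.arctan2(m[1,0],m[0,0]).round(4),'tilt',m[:2,2].round(3),s['gripper_width'].round(3),s['contact_force'].round(1),'q',s['qpos'].round(2))
                                                                                                            ^^^^^^^^^^^^^^^^^^^^^^^^
AttributeError: 'float' object has no attribute 'round'
```

```bash
sed -i "s/s\['gripper_width'\].round(3)/round(s['gripper_width'],3)/" st.py; python3 st.py
```

```text
4.65 [0.4922 0.0756 0.142 ] yaw 2.968 tilt [-0.007 -0.048] 0.65 [ 0.3 -0.  -0.7] q [ 0.18  0.25 -0.23  1.1  -0.05  0.35]
```

>>> {"api": "jog_arm", "payload": {"deltas": [[0.35,[1,0,-25],0.096],[0.35,[0,0,-30],0],[0.35,[0,0,-30],0],[0.35,[0,0,-20],0],[0.35,[0,0,-12],0],[0.35,[0,0,0],0],[0.6,[0,0,0],0],[0.8,[0,0,0],0]]}}

```text
time: 5.65
position: [0.4938, 0.0758, 0.0255]
ee_rot: [0.042, 0.999, -0.024, 0.0]
contact_force: [-0.7, -1.1, 5.3]
gripper_width: 0.315
grip_force: 58.3
```

>>> {"api": "jog_arm", "payload": {"deltas": [[1,[0,0,0],0],[1,[0,0,0],0],[1,[0,0,0],0],[1,[0,0,0],0],[1,[0,0,5],0],[1,[0,0,10],0],[1,[0,0,10],0],[1,[0,0,0],0]]}}

```text
time: 6.65
position: [0.4937, 0.0759, 0.0504]
ee_rot: [0.042, 0.999, -0.024, 0.0]
contact_force: [0.3, 0.9, -2.1]
gripper_width: 0.314
grip_force: 58.9
```

```bash
python3 st.py; python3 - <<'E'
from rig import bot
import cv2
p=bot.snapshot('side');cv2.imwrite('pics/s2.png',cv2.resize(p['frame'][180:330,180:400,::-1],None,fx=3.5,fy=3.5))
E
```

```text
6.65 [0.4937 0.0759 0.0504] yaw 3.0582 tilt [-0.002 -0.049] 0.314 [ 0.3  0.9 -2.1] q [ 0.18  0.33 -0.38  0.87 -0.05  0.27]
```

View pics/s2.png

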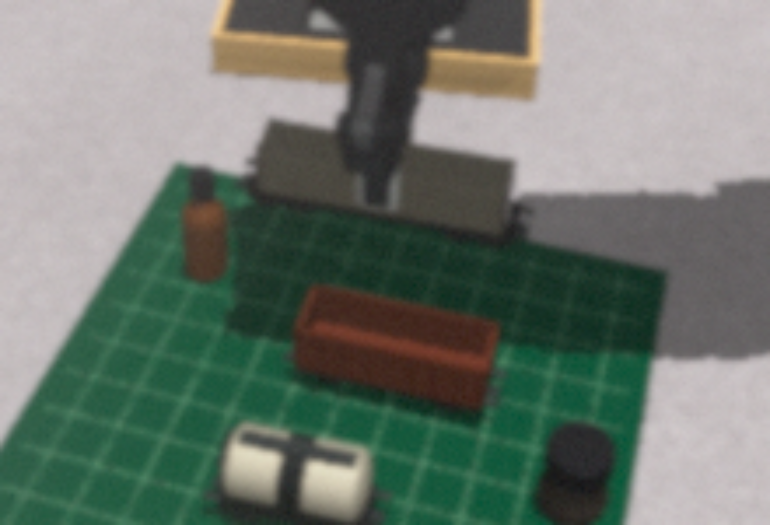

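The side view shows the flat held level, with the fingers at mid-length and bottle_a still upright at (205,230). Next I carry it to its cut-out.

>>> {"api": "jog_arm", "payload": {"deltas": [[1,[0,-10,20],0],[1,[3,-25,20],0.015],[1,[4,-40,10],0.02],[1,[4,-45,0],0.02],[1,[4,-45,0],0.02],[1,[4,-45,0],0.02],[1,[4,-45,0],0.02],[1,[4,-45,0],0]]}}

```text
time: 7.7
position: [0.5197, -0.2257, 0.0989]
ee_rot: [-0.016, 1.0, -0.024, 0.001]
contact_force: [0.6, 0.0, -0.3]
gripper_width: 0.317
grip_force: 58.9
```

>>> {"api": "jog_arm", "payload": {"deltas": [[1,[4,-45,0],0],[1,[3,-35,0],0],[1,[2,-20,0],0],[1,[0,-10,0],0],[1,[0,0,-15],0],[1,[0,0,-15],0],[1,[0,0,-5],0],[1,[0,0,0],0]]}}

```text
time: 8.7
position: [0.5287, -0.3335, 0.0636]
ee_rot: [-0.016, 1.0, -0.024, 0.0]
contact_force: [-0.8, 0.7, -1.1]
gripper_width: 0.318
grip_force: 59.0
```

```bash
python3 st.py; python3 - <<'E'
from rig import bot
import cv2
p=bot.snapshot('wrist');cv2.imwrite('pics/w3.png',p['frame'][:,:,::-1])
E
```

```text
8.7 [ 0.5287 -0.3335  0.0636] yaw -3.1092 tilt [ 0.001 -0.048] 0.318 [-0.8  0.7 -1.1] q [-0.54  0.48 -0.09  0.97 -0.04 -0.58]
```

View pics/w3.png

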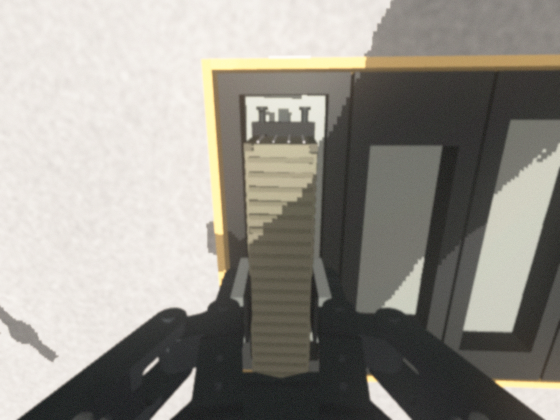

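The wrist view shows the flat over its cut-out. The buffers are at (283,106) and the cut-out's near edge is at row ~96, columns 240–328. I'll compute the offsets.

```bash
cat >> h.py <<'E'
def wray(px,p,s,z):
    from scipy.spatial.transform import Rotation as R
    T=np.eye(4);T[:3,:3]=R.from_quat(s['ee_rot']).as_matrix();T[:3,3]=s['position']
    return ray(px,p,z,T@np.array(p['tool_from_camera']))
E
python3 - <<'E'
from rig import bot
from h import *
s=bot.state();p=bot.snapshot('wrist')
print('buf',[wray((u,106),p,s,.054).round(4) for u in (261,305)])
for z in (.03,.01):print('cut edge',z,[wray(q,p,s,z).round(4) for q in ((240,95),(328,95),(218,72),(352,72))])
E
```

```text
buf [array([ 0.447 , -0.3464,  0.054 ]), array([ 0.4463, -0.3258,  0.054 ])]
cut edge 0.03 [array([ 0.442 , -0.3604,  0.03  ]), array([ 0.4405, -0.3133,  0.03  ]), array([ 0.431, -0.372,  0.03 ]), array([ 0.429 , -0.3019,  0.03  ])]
cut edge 0.01 [array([ 0.4417, -0.3639,  0.01  ]), array([ 0.44  , -0.3115,  0.01  ]), array([ 0.4294, -0.3768,  0.01  ]), array([ 0.4271, -0.2988,  0.01  ])]
```

>>> {"api": "jog_arm", "payload": {"deltas": [[1,[2,-1,0],0],[1,[0,0,-8],0],[1,[0,0,-8],0],[1,[0,0,-7],0],[1,[0,0,-4],0],[1,[0,0,-2],0],[1,[0,0,0],0],[1,[0,0,0],0]]}}

```text
time: 9.8
position: [0.5311, -0.3354, 0.0355]
ee_rot: [-0.016, 1.0, -0.025, 0.001]
contact_force: [-0.9, -0.3, -1.1]
gripper_width: 0.313
grip_force: 59.0
```

>>> {"api": "jog_arm", "payload": {"deltas": [[1,[0,0,-2],0],[1,[0,0,0],0],[0.6,[0,0,0],0],[0.5,[0,0,0],0],[0.4,[0,0,0],0],[0.4,[0,0,0],0],[0.4,[0,0,15],0],[0.4,[0,0,30],0]]}}

```text
time: 10.8
position: [0.5304, -0.3349, 0.0786]
ee_rot: [-0.016, 1.0, -0.024, -0.0]
contact_force: [0.4, 0.1, -0.2]
gripper_width: 0.604
grip_force: 0.0
```

>>> {"api": "jog_arm", "payload": {"deltas": [[0.4,[0,30,30],-0.06],[0.4,[0,45,15],-0.06],[0.4,[-6,60,0],0],[0.4,[-9,60,0],0],[0.4,[-9,60,0],0],[0.4,[-9,60,0],0],[0.4,[-9,60,0],0],[0.4,[-9,60,0],0]]}}

```text
time: 11.8
position: [0.4799, 0.1016, 0.1247]
ee_rot: [0.044, 0.999, -0.024, 0.0]
contact_force: [1.1, -0.1, 0.9]
gripper_width: 0.6
grip_force: 0.0
```

```bash
python3 st.py; python3 - <<'E'
from rig import bot
import cv2
p=bot.snapshot('top');cv2.imwrite('pics/t4.png',cv2.resize(p['frame'][150:260,260:440,::-1],None,fx=4.4,fy=4.4,interpolation=cv2.INTER_CUBIC))
E
```

```text
11.8 [0.4799 0.1016 0.1247] yaw 3.053 tilt [-0.002 -0.049] 0.6 [ 1.1 -0.1  0.9] q [ 0.24  0.25 -0.28  1.05 -0.05  0.33]
```

View pics/t4.png

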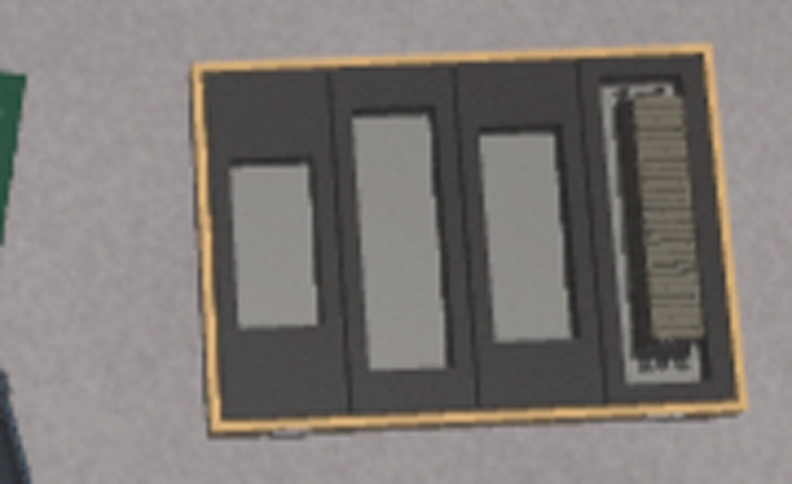

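The flat sits down in its cut-out, at about (665,220) in the crop. Next is the openwagon.

>>> {"api": "jog_arm", "payload": {"deltas": [[0.35,[-7,30,0],-0.018],[0.35,[0,30,0],0],[0.35,[0,10,0],0],[0.35,[0,0,-30],0],[0.35,[0,0,-30],0],[0.35,[0,0,-25],0],[0.35,[0,0,-10],0],[0.35,[0,0,-5],0]]}}

```text
time: 12.85
position: [0.4733, 0.1694, 0.0235]
ee_rot: [0.053, 0.998, -0.025, -0.001]
contact_force: [0.4, 0.6, 0.1]
gripper_width: 0.651
grip_force: 0.0
```

>>> {"api": "jog_arm", "payload": {"deltas": [[0.5,[0,0,0],0],[0.6,[0,0,0],0],[0.8,[0,0,0],0],[1,[0,0,0],0],[1,[0,0,0],0],[1,[0,0,0],0],[1,[0,0,0],0],[1,[0,0,0],0]]}}

```text
time: 13.85
position: [0.4736, 0.17, 0.0243]
ee_rot: [0.053, 0.998, -0.024, -0.0]
contact_force: [-1.5, 0.8, 5.6]
gripper_width: 0.38
grip_force: 58.8
```

>>> {"api": "jog_arm", "payload": {"deltas": [[1,[0,0,15],0],[1,[0,0,30],0],[1,[0,-15,30],0.02],[1,[0,-40,20],0.03],[1,[5,-50,0],0.03],[1,[7,-50,0],0.03],[1,[7,-50,0],0.028],[1,[7,-50,0],0]]}}

```text
time: 14.85
position: [0.4992, -0.087, 0.1196]
ee_rot: [-0.016, 1.0, -0.025, 0.001]
contact_force: [0.1, -0.1, -1.7]
gripper_width: 0.382
grip_force: 59.7
```

>>> {"api": "jog_arm", "payload": {"deltas": [[1,[7,-50,0],0],[1,[7,-50,0],0],[1,[7,-45,-10],0],[1,[7,-32,-20],0],[1,[0,0,-20],0],[1,[0,0,-8],0],[1,[0,0,0],0],[1,[0,0,0],0]]}}

```text
time: 15.85
position: [0.5275, -0.2621, 0.0614]
ee_rot: [-0.016, 1.0, -0.025, 0.001]
contact_force: [-0.4, -0.3, -1.6]
gripper_width: 0.384
grip_force: 59.8
```

```bash
python3 st.py; python3 - <<'E'
from rig import bot
import cv2
p=bot.snapshot('wrist');cv2.imwrite('pics/w5.png',p['frame'][:,:,::-1])
E
```

```text
15.85 [ 0.5275 -0.2621  0.0614] yaw -3.1093 tilt [ 0.003 -0.05 ] 0.384 [-0.4 -0.3 -1.6] q [-0.44  0.43 -0.18  0.93 -0.04 -0.47]
```

View pics/w5.png

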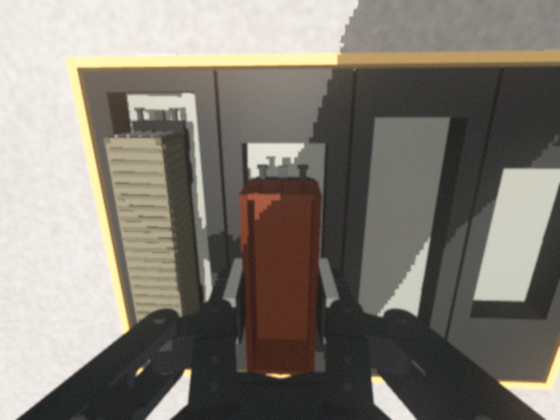

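The openwagon hangs over its cut-out, with buffers at row 166 and the near edge at row 142, columns 241–327. The flat is seated on the left.

```bash
python3 - <<'E'
from rig import bot
from h import *
s=bot.state();p=bot.snapshot('wrist')
b=np.array([wray((u,166),p,s,.052) for u in (263,303)]);c=np.array([wray((u,142),p,s,.03) for u in (241,327)])
print(b,c);yaw=.031;a=np.array([np.cos(yaw),np.sin(yaw)])
print('wagon c',b.mean(0)[:2]+.0555*a,'foam c',c.mean(0)[:2]+.0625*a)
E
```

```text
[[ 0.47371019 -0.27320818  0.052     ]
 [ 0.47285433 -0.25345397  0.052     ]] [[ 0.46515877 -0.28789309  0.03      ]
 [ 0.46328924 -0.24047441  0.03      ]]
wagon c [ 0.52875559 -0.26161085] foam c [ 0.52669398 -0.26224656]
```

>>> {"api": "jog_arm", "payload": {"deltas": [[1,[-1,0,-5],0],[1,[0,0,-8],0],[1,[0,0,-8],0],[1,[0,0,-5],0],[1,[0,0,-2],0],[1,[0,0,-1],0],[1,[0,0,0],0],[1,[0,0,0],0]]}}

```text
time: 16.95
position: [0.5261, -0.2624, 0.0315]
ee_rot: [-0.016, 1.0, -0.025, 0.001]
contact_force: [-2.2, 0.9, 1.1]
gripper_width: 0.387
grip_force: 60.1
```

>>> {"api": "jog_arm", "payload": {"deltas": [[0.8,[0,0,0],0],[0.6,[0,0,0],0],[0.5,[0,0,0],0],[0.4,[0,0,0],0],[0.4,[0,0,0],0],[0.4,[0,0,15],0],[0.4,[0,0,30],0],[0.4,[0,20,30],0]]}}

```text
time: 17.95
position: [0.5262, -0.243, 0.1081]
ee_rot: [-0.015, 1.0, -0.025, 0.001]
contact_force: [0.1, -0.1, -0.6]
gripper_width: 0.598
grip_force: 0.0
```

>>> {"api": "jog_arm", "payload": {"deltas": [[0.4,[0,40,17],-0.03],[0.4,[-2,60,0],-0.03],[0.4,[-3,60,0],-0.03],[0.4,[-3,60,0],-0.025],[0.4,[-3,60,0],0],[0.4,[-3,60,0],0],[0.4,[-3,60,0],0],[0.4,[0,60,0],0]]}}

```text
time: 18.95
position: [0.5089, 0.2198, 0.1247]
ee_rot: [0.042, 0.999, -0.024, 0.0]
contact_force: [0.3, -0.5, -0.2]
gripper_width: 0.598
grip_force: 0.0
```

>>> {"api": "jog_arm", "payload": {"deltas": [[0.35,[0,40,0],0],[0.35,[0,0,0],0],[0.35,[0,0,0],0],[0.35,[0,0,0],0],[0.35,[0,0,0],0],[0.35,[0,0,0],0],[0.35,[0,0,0],0],[0.35,[0,0,0],0]]}}

```text
time: 19.95
position: [0.509, 0.2576, 0.1233]
ee_rot: [0.042, 0.999, -0.025, -0.001]
contact_force: [-1.2, -0.2, -0.2]
gripper_width: 0.648
grip_force: 0.0
```

```bash
python3 st.py; python3 - <<'E'
from rig import bot
import cv2
p=bot.snapshot('wrist');cv2.imwrite('pics/w6.png',p['frame'][:,:,::-1])
E
```

```text
19.95 [0.509  0.2576 0.1233] yaw 3.0581 tilt [-0.003 -0.049] 0.648 [-1.2 -0.2 -0.2] q [ 0.49  0.39 -0.08  1.13 -0.04  0.58]
```

View pics/w6.png

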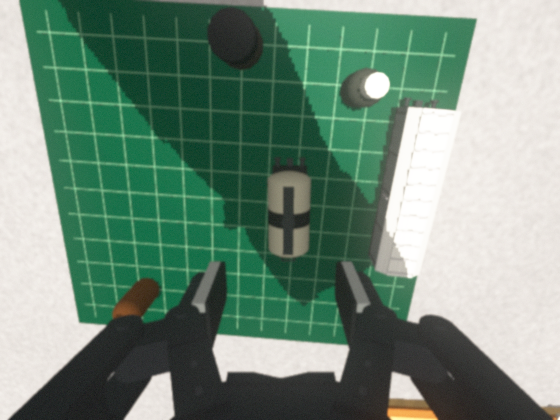

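The wrist view shows the tank band at (288,218) and its stripe from (288,186) to (288,254). The van's roof corners are around (408,108), (457,111), (417,276) and (377,272). Bottle_b is at (370,87).

```bash
python3 - <<'E'
from rig import bot
from h import *
s=bot.state();p=bot.snapshot('wrist')
print('tank',wray((288.5,218),p,s,.0495)); a,b=wray((288.5,186),p,s,.0495),wray((288,254),p,s,.0495)
print((a+b)/2,np.arctan2(*(b-a)[1::-1]))
q=np.array([wray(c,p,s,.045) for c in [(408,108),(457,111),(417,276),(377,272)]])
print('van',q.mean(0),np.arctan2(*((q[2]+q[3]-q[0]-q[1])[1::-1])),np.linalg.norm(q[3]-q[0]),np.linalg.norm(q[1]-q[0]))
E
```

```text
tank [0.50632684 0.26007427 0.0495    ]
[0.50893025 0.25968766 0.0495    ] -0.08088332977067968
van [0.49915319 0.35150122 0.045     ] -0.1481661183133001 0.1241668243586351 0.0321206177192539
```

>>> {"api": "jog_arm", "payload": {"deltas": [[0.35,[-1,2,-10],0],[0.35,[0,0,-30],0],[0.35,[0,0,-30],0],[0.35,[0,0,-20],0],[0.35,[0,0,-8],0],[0.35,[0,0,-4],0],[0.45,[0,0,0],0],[0.55,[0,0,0],0]]}}

```text
time: 21.05
position: [0.5084, 0.2599, 0.022]
ee_rot: [0.042, 0.999, -0.024, -0.0]
contact_force: [0.9, -0.9, 0.7]
gripper_width: 0.449
grip_force: 0.0
```

>>> {"api": "jog_arm", "payload": {"deltas": [[0.7,[0,0,0],0],[1,[0,0,0],0],[1,[0,0,0],0],[1,[0,0,0],0],[1,[0,0,0],0],[1,[0,0,0],0],[1,[0,0,5],0],[1,[0,0,5],0]]}}

```text
time: 22.05
position: [0.5079, 0.2597, 0.0315]
ee_rot: [0.042, 0.999, -0.025, -0.001]
contact_force: [-1.0, 0.9, -1.5]
gripper_width: 0.361
grip_force: 59.5
```

```bash
python3 st.py; python3 - <<'E'
from rig import bot
import cv2
p=bot.snapshot('side');cv2.imwrite('pics/s7.png',cv2.resize(p['frame'][220:400,160:400,::-1],None,fx=3.2,fy=3.2))
E
```

```text
22.05 [0.5079 0.2597 0.0315] yaw 3.0582 tilt [-0.004 -0.049] 0.361 [-1.   0.9 -1.5] q [ 0.49  0.47 -0.21  0.92 -0.04  0.58]
```

View pics/s7.png

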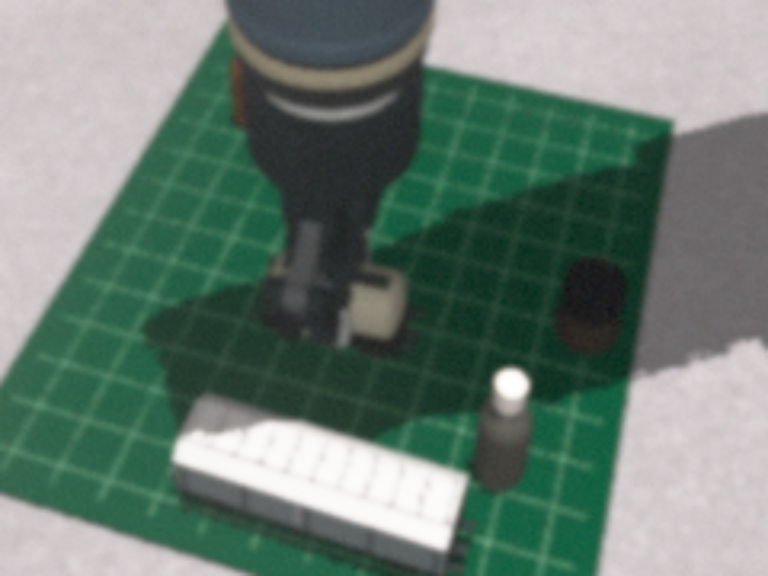

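The tank is held by the barrel. Bottles and van are undisturbed, with bottle_b at (505,430).

>>> {"api": "jog_arm", "payload": {"deltas": [[1,[0,0,20],0],[1,[0,0,30],0],[1,[0,-10,30],0.02],[1,[0,-30,10],0.03],[1,[3,-45,0],0.03],[1,[3,-50,0],0.035],[1,[3,-50,0],0],[1,[3,-50,0],0]]}}

```text
time: 23.1
position: [0.5199, 0.0232, 0.1215]
ee_rot: [-0.016, 1.0, -0.025, 0.001]
contact_force: [0.1, 0.4, -1.0]
gripper_width: 0.364
grip_force: 59.7
```

>>> {"api": "jog_arm", "payload": {"deltas": [[1,[2,-50,0],0],[1,[2,-50,-5],0],[1,[0,-33,-15],0],[1,[0,-10,-20],0],[1,[0,0,-15],0],[1,[0,0,-5],0],[1,[0,0,0],0],[1,[0,0,0],0]]}}

```text
time: 24.1
position: [0.5245, -0.1178, 0.0619]
ee_rot: [-0.016, 1.0, -0.025, 0.001]
contact_force: [-0.3, 0.1, -0.2]
gripper_width: 0.364
grip_force: 59.7
```

```bash
python3 st.py; python3 - <<'E'
from rig import bot
import cv2
p=bot.snapshot('wrist');cv2.imwrite('pics/w8.png',p['frame'][:,:,::-1])
E
```

```text
24.1 [ 0.5245 -0.1178  0.0619] yaw -3.109 tilt [ 0.003 -0.049] 0.364 [-0.3  0.1 -0.2] q [-0.19  0.36 -0.3   0.9  -0.05 -0.23]
```

View pics/w8.png

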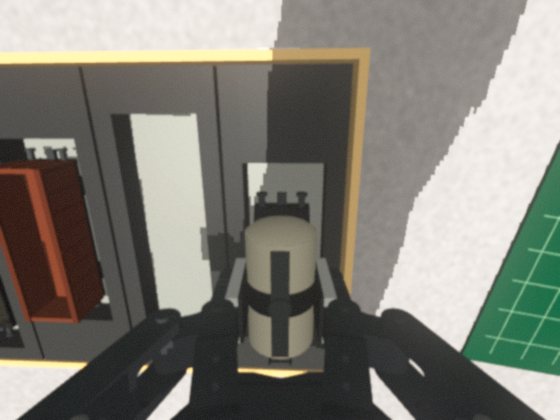

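The tank is over its cut-out, with buffers at row 193 and the near edge at row 163. The openwagon on the left is seated.

```bash
python3 - <<'E'
from rig import bot
from h import *
s=bot.state();p=bot.snapshot('wrist')
b=np.array([wray((u,193),p,s,.055) for u in (262,302)]);c=np.array([wray((u,163),p,s,.03) for u in (242,326)])
yaw=.031;a=np.array([np.cos(yaw),np.sin(yaw)])
print(b,c,'wagon c',b.mean(0)[:2]+.042*a,'foam c',c.mean(0)[:2]+.049*a)
E
```

```text
[[ 0.48386606 -0.12903901  0.055     ]
 [ 0.48290634 -0.10902741  0.055     ]] [[ 0.47391731 -0.143283    0.03      ]
 [ 0.47188118 -0.09579418  0.03      ]] wagon c [ 0.52536602 -0.11773142] foam c [ 0.5218757  -0.11801984]
```

>>> {"api": "jog_arm", "payload": {"deltas": [[1,[-3,0,-5],0],[1,[0,0,-8],0],[1,[0,0,-8],0],[1,[0,0,-5],0],[1,[0,0,-3],0],[1,[0,0,-2],0],[1,[0,0,0],0],[1,[0,0,0],0]]}}

```text
time: 25.2
position: [0.5212, -0.1183, 0.0305]
ee_rot: [-0.016, 1.0, -0.025, 0.001]
contact_force: [-0.9, -0.6, -1.2]
gripper_width: 0.364
grip_force: 59.7
```

>>> {"api": "jog_arm", "payload": {"deltas": [[0.8,[0,0,0],0],[0.6,[0,0,0],0],[0.5,[0,0,0],0],[0.4,[0,0,0],0],[0.4,[0,0,0],0],[0.4,[0,0,15],0],[0.4,[0,0,30],0],[0.4,[0,20,30],0]]}}

```text
time: 26.2
position: [0.5211, -0.0989, 0.1071]
ee_rot: [-0.015, 1.0, -0.025, 0.001]
contact_force: [1.1, 0.2, 0.4]
gripper_width: 0.599
grip_force: 0.0
```

>>> {"api": "jog_arm", "payload": {"deltas": [[0.4,[0,30,15],-0.04],[0.4,[-3,60,0],-0.04],[0.4,[-4,60,0],-0.04],[0.4,[-4,60,0],-0.04],[0.4,[-4,60,0],-0.026],[0.4,[-4,60,0],0],[0.4,[-4,60,0],0],[0.4,[0,50,0],0]]}}

```text
time: 27.2
position: [0.4976, 0.3442, 0.1216]
ee_rot: [0.077, 0.997, -0.024, -0.001]
contact_force: [-0.1, -0.3, -0.5]
gripper_width: 0.599
grip_force: 0.0
```

>>> {"api": "jog_arm", "payload": {"deltas": [[0.35,[0,10,-10],0],[0.35,[0,0,-30],0],[0.35,[0,0,-30],0],[0.35,[0,0,0],0],[0.35,[0,0,0],0],[0.35,[0,0,0],0],[0.35,[0,0,0],0],[0.35,[0,0,0],0]]}}

```text
time: 28.2
position: [0.4982, 0.3518, 0.0508]
ee_rot: [0.077, 0.997, -0.024, -0.001]
contact_force: [-0.9, 0.3, 0.2]
gripper_width: 0.655
grip_force: 0.0
```

```bash
python3 st.py
```

```text
28.2 [0.4982 0.3518 0.0508] yaw 2.9872 tilt [-0.006 -0.048] 0.655 [-0.9  0.3  0.2] q [ 0.63  0.51 -0.07  1.02 -0.04  0.79]
```

>>> {"api": "jog_arm", "payload": {"deltas": [[0.35,[0,0,-15],0],[0.35,[0,0,-8],0],[0.35,[0,0,-3],0],[0.35,[0,0,0],0],[0.45,[0,0,0],0],[0.6,[0,0,0],0],[0.8,[0,0,0],0],[1,[0,0,0],0]]}}

```text
time: 29.2
position: [0.4982, 0.3519, 0.0249]
ee_rot: [0.077, 0.997, -0.024, -0.001]
contact_force: [-0.5, -1.1, 6.0]
gripper_width: 0.385
grip_force: 59.1
```

>>> {"api": "jog_arm", "payload": {"deltas": [[1,[0,0,0],0],[1,[0,0,0],0],[1,[0,0,0],0],[1,[0,0,0],0],[1,[0,0,10],0],[1,[0,0,20],0],[1,[0,0,30],0],[1,[0,0,30],0]]}}

```text
time: 30.2
position: [0.4977, 0.3515, 0.1153]
ee_rot: [0.077, 0.997, -0.025, -0.002]
contact_force: [0.5, 1.1, -1.7]
gripper_width: 0.383
grip_force: 59.5
```

>>> {"api": "jog_arm", "payload": {"deltas": [[1,[0,-15,15],0],[1,[3,-35,0],0.03],[1,[4,-50,0],0.03],[1,[4,-55,0],0.03],[1,[4,-55,0],0.03],[1,[4,-55,0],0.03],[1,[4,-55,0],0.036],[1,[3,-55,0],0]]}}

```text
time: 31.2
position: [0.5229, -0.0258, 0.129]
ee_rot: [-0.016, 1.0, -0.025, 0.0]
contact_force: [0.8, -0.7, -1.5]
gripper_width: 0.384
grip_force: 59.6
```

>>> {"api": "jog_arm", "payload": {"deltas": [[1,[0,-55,0],0],[1,[0,-50,0],0],[1,[0,-40,-10],0],[1,[0,-21,-20],0],[1,[0,0,-20],0],[1,[0,0,-10],0],[1,[0,0,-5],0],[1,[0,0,0],0]]}}

```text
time: 32.2
position: [0.5239, -0.1891, 0.0644]
ee_rot: [-0.016, 1.0, -0.025, 0.001]
contact_force: [-0.1, -0.1, -1.7]
gripper_width: 0.382
grip_force: 59.6
```

```bash
python3 st.py; python3 - <<'E'
from rig import bot
import cv2
p=bot.snapshot('wrist');cv2.imwrite('pics/w9.png',p['frame'][:,:,::-1])
E
```

```text
32.2 [ 0.5239 -0.1891  0.0644] yaw -3.1095 tilt [ 0.002 -0.049] 0.382 [-0.1 -0.1 -1.7] q [-0.32  0.39 -0.25  0.92 -0.05 -0.35]
```

View pics/w9.png

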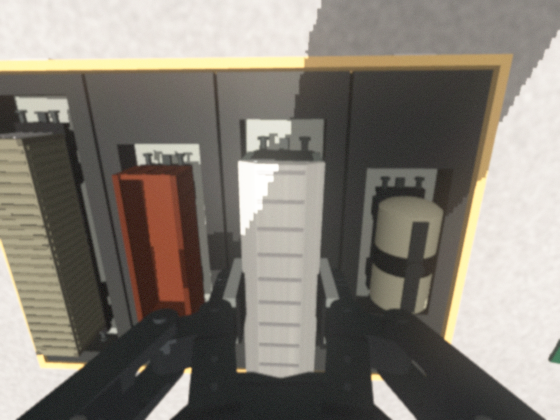

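The van is over its cut-out, with buffers at row 137 and the near edge at row 119. The flat, openwagon and tank all stand in theirs.

```bash
python3 - <<'E'
from rig import bot
from h import *
s=bot.state();p=bot.snapshot('wrist')
b=np.array([wray((u,137),p,s,.0545) for u in (263,305)]);c=np.array([wray((u,119),p,s,.03) for u in (241,325)])
yaw=.031;a=np.array([np.cos(yaw),np.sin(yaw)])
print('wagon c',b.mean(0)[:2]+.069*a,'foam c',c.mean(0)[:2]+.076*a,np.linalg.norm(c[0]-c[1]))
E
```

```text
wagon c [ 0.52498426 -0.18822822] foam c [ 0.52484175 -0.18991049] 0.04617981778492802
```

Fit is good. Shift y by −1 and lower to TCP ≈ 0.0325.

>>> {"api": "jog_arm", "payload": {"deltas": [[1,[0,-1,-6],0],[1,[0,0,-8],0],[1,[0,0,-8],0],[1,[0,0,-6],0],[1,[0,0,-3],0],[1,[0,0,-1],0],[1,[0,0,0],0],[1,[0,0,0],0]]}}

```text
time: 33.3
position: [0.5241, -0.1903, 0.0325]
ee_rot: [-0.016, 1.0, -0.025, 0.001]
contact_force: [0.6, 0.8, -0.4]
gripper_width: 0.383
grip_force: 59.6
```

>>> {"api": "jog_arm", "payload": {"deltas": [[0.8,[0,0,0],0],[0.6,[0,0,0],0],[0.5,[0,0,0],0],[0.45,[0,0,0],0],[0.45,[0,0,0],0],[0.45,[0,0,15],0],[0.45,[0,0,30],0],[0.45,[0,0,30],0]]}}

```text
time: 34.3
position: [0.524, -0.1903, 0.1091]
ee_rot: [-0.016, 1.0, -0.025, 0.001]
contact_force: [0.1, -1.1, -0.6]
gripper_width: 0.548
grip_force: 0.0
```

>>> {"api": "jog_arm", "payload": {"deltas": [[0.45,[0,30,20],0],[0.45,[0,50,0],0],[0.45,[0,50,0],0],[0.45,[0,50,0],0],[0.45,[0,50,0],0],[0.45,[0,40,0],0],[0.45,[0,0,0],0],[0.45,[0,0,0],0]]}}

```text
time: 35.3
position: [0.5241, 0.0796, 0.128]
ee_rot: [-0.016, 1.0, -0.025, 0.001]
contact_force: [0.2, -0.3, -0.4]
gripper_width: 0.547
grip_force: 0.0
```

```bash
python3 st.py; python3 - <<'E'
from rig import bot
import cv2,numpy as np
p=bot.snapshot('top')['frame'][145:270,265:435,::-1];q=bot.snapshot('side')['frame'][120:400,150:380,::-1]
cv2.imwrite('pics/f.png',np.hstack([cv2.resize(p,(480,353),interpolation=cv2.INTER_CUBIC),cv2.resize(q,(290,353),interpolation=cv2.INTER_CUBIC)]))
E
```

```text
35.3 [0.5241 0.0796 0.128 ] yaw -3.1094 tilt [ 0.003 -0.049] 0.547 [ 0.2 -0.3 -0.4] q [ 0.18  0.31 -0.19  1.08 -0.05  0.15]
```

View pics/f.png

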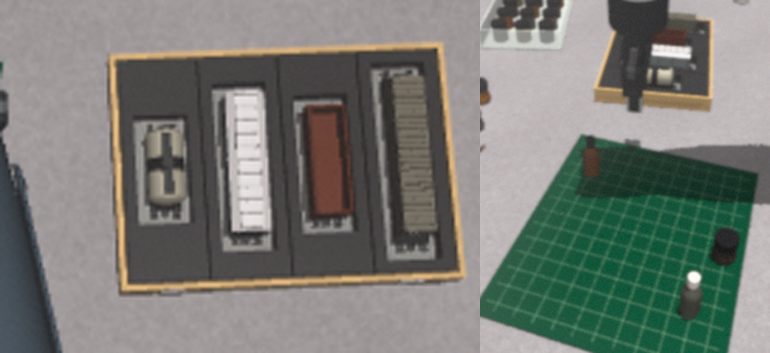

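All four wagons are in their cut-outs and both bottles are upright. One numeric check of the centres before handing in.

```bash
python3 - <<'E'
from rig import bot
from h import *
p=bot.snapshot('top');k=2.824
for n,c,z,f in [('tank',[(166,166)],.0565,(.522,-.118)),('van',[(227,89),(262,89),(270,231),(236,233)],.053,(.5245,-.190)),('open',[(305,105),(343,105),(352,213),(313,217)],.050,(.5268,-.262)),('flat',[(391,78),(424,75),(435,230),(405,234)],.054,(.5305,-.334))]:
    q=np.mean([ray((u/k+265,v/k+145),p,z)[:2] for u,v in c],0);print(n,q.round(4),(q-f).round(4))
E
```

```text
tank [ 0.5176 -0.1182] [-0.0044 -0.0002]
van [ 0.5237 -0.1906] [-0.0008 -0.0006]
open [ 0.5243 -0.2606] [-0.0025  0.0014]
flat [ 0.5288 -0.3345] [-0.0017 -0.0005]
```

All within tolerance, so I'm handing in.

```bash
python3 -c "
from rig import bot
print(bot.sign_off())"
```

```text
the job is handed in; nothing more can be done
None
```

All four wagons stand in their own cut-outs, each measured within about 5 mm of its insert's middle, both bottles are upright where they were, and the job was handed in at about 35 s; no verdict came back.

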